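# Cap the bench camera's lens and level it again

### The job

The camera that watches the stirred flask is finished for today. Press the back of its head down so that the lens swings up to its upright stop, turn over the squeeze cap that lies on its tabs with its inside up, then pinch its two tabs together, lower it into the lens rim until its flange lies flat, and let the tabs spring out so that it holds. Leave the camera swung back down level against its stop with the cap still on; keep off the lens glass and do not push the flask, notebook, rubber bulb or tip box about.

Things in the scene. Friction and masses are not known exactly. Their poses are not given: they have to be found in the camera images.
- camera_stand: Grey yoke stand fixed to the bench: dark base plate 130 x 116 mm, top 15 mm high; two upright cheeks 34 mm wide (along x), 6 mm thick, 76 mm apart inside, 143 mm high, a black knob outside each (108 mm over both). Origin on the bench under the hinge; x is level and points the way the lens looks when the head is level; y is the hinge line, z up.
- tilt_hinge (a point): Middle of the hinge line, 115 mm above the bench, axes as camera_stand. The head turns about y here: a grey finned camera body 58 x 58 mm in section that reaches 75 mm behind the hinge (a connector stub 8 mm more), and a black lens barrel 67 mm in diameter (ribs 70), from 17 to 75 mm ahead of the hinge.
- camera_tilt (a joint): Elevation of the head, rad: 0 = lens level (lower stop), 1.571 = straight up (upright stop). Friction hinge, about 0.3 N m (5 N at 60 mm): it stays where it is left. Pressing the rear end of the body down raises the lens; pushing the barrel from behind when it is upright, then down on it from above, lowers it.
- camera_rear (a point): On the head's top face (the face that is up when level), 62 mm behind the hinge line and 28 mm off the optical axis: where to press. x along the optical axis, out of the lens; z out of this face.
- lens_rim (a point): Centre of the lens mouth, in the plane of its flat front rim, 75 mm from the hinge; x points out of the lens. Mouth 50 mm in diameter (rim 67 mm outside): a lip 4 mm deep, behind it a groove 57 mm in diameter down to 14 mm, then the glass. With the head upright the rim is 190 mm above the bench.
- lens_glass (a point): Middle of the glass at the bottom of the lens mouth, 14 mm below the rim; not to be touched by the robot. x points out of the lens.
- cap_centre (a point): Black plastic squeeze cap with grey tabs, 65 g: centre of the underside of its flange (the face that lies on the rim). z points out of the outer face, where the tabs stand; at the start it points down. Flange 59 mm in diameter, z 0 to 5 mm; plug 45.6 mm in diameter, z 0 to -9.5 mm, end edge chamfered. Lying on its tabs this point is 21 mm above the bench, on its plug 9.5 mm. Any turn about z fits.
- cap_grip (a point): Half-way up between the cap's two tabs: 13 mm from cap_centre along z, same axes. The tabs stand on the flange (z 5 to 21 mm from cap_centre), face along x and -x, are 22 mm wide, and measure 37 mm over their outer faces when free, 24 mm fully pinched.
- tab_a (a joint): Inward travel of the tab on the cap's +x side, m: 0 free, 0.0065 fully pinched; 3 N at 0, 6 N fully in. Each tab carries a claw under the flange (z -5.3 to -9.1 mm) that reaches 29 mm from the centre free, 22.5 mm pinched: it passes the lip only if pinched 5 mm or more, and in the groove it springs back out to less than 2 mm of travel.
- tab_b (a joint): The same for the tab on the -x side.
- flask_stirred: Conical glass flask, 59 mm wide, 100 mm high, on the stirrer plate; origin under its centre. Leave alone.
- notebook: Closed dark notebook 210 x 150 x 12 mm on the bench with a marker pen on it; origin under its centre. Leave alone.
- rubber_bulb: Red rubber pipette bulb, 51 mm wide, 76 mm high; origin under its centre. Leave alone.
- tip_box: Clear pipette tip box, 92 x 122 x 77 mm; origin under its centre. Leave alone.
Things that resemble listed ones, but are neither listed nor needed, are in the scene too. There is more than one size of the part that bears cap_centre; the job needs the largest.

How it is judged (in metres and radians):
On the way, in this order (a step that is already met when the one before it is completed fails the run):
1. the lens stands upright and the cap is turned over, outer face up (value of joint camera_tilt above 1.45 rad and angle between cap_centre's own z axis and vertical below 0.3 rad), for 0.2 s.
2. the cap is up at lens height with both tabs pinched in (value of joint each of tab_a, tab_b above 0.003 m and height (world z) of cap_centre above 0.1 m), for 0.1 s.
3. the cap sits flat on the rim of the upright lens, tabs sprung out (value of joint camera_tilt above 1.3 rad and x of cap_centre in the frame of lens_rim between -0.002 and 0.002 m and distance between cap_centre and lens_rim below 0.004 m and angle between the z axis of cap_centre and the x axis of lens_rim, either way round below 0.07 rad and value of joint each of tab_a, tab_b below 0.0025 m), for 0.2 s.
At the end, for the whole second after the job is handed in: The head is level against its lower stop (within 0.1 rad) and still; the cap is in the lens, its flange within 2 mm of flat on the rim, centred within 4 mm, square within 0.07 rad, both tabs sprung out (travel under 2.5 mm) (value of joint camera_tilt below 0.1 rad and velocity of joint camera_tilt below 0.05 rad/s and x of cap_centre in the frame of lens_rim between -0.002 and 0.002 m and distance between cap_centre and lens_rim below 0.004 m and angle between the z axis of cap_centre and the x axis of lens_rim, either way round below 0.07 rad and value of joint each of tab_a, tab_b below 0.0025 m); the robot touches nothing.
It fails at once if the robot touches the lens glass (contact force between any of the fingers, the arm and camera_tilt_c0 above 0.5 N).
It fails at once if the flask, the notebook, the rubber bulb or the tip box is pushed more than 2 cm (distance of any of flask_stirred, notebook, rubber_bulb, tip_box from where it was at the start of the episode above 0.02 m).
It also fails if it takes over 72 s, if anything falls off the work surface, if the arm or the gripper's body presses on something with over 40 N, if the wrist force passes 120 N, or if a joint passes its speed limit or range.

### The arm

A 6-joint arm with a two-finger parallel gripper is mounted at the origin on a cart in front of the work surface, level with it; the furniture and walls round the work are solid. World frame = base frame: x ahead of the robot, y to its left, z up, the work surface at z = 0. Lengths are in mm, angles in rad, forces in N, time in s.
With the tool pointing down it reaches from about 350 to 975 mm from the base axis. Payload 7.1 kg.
Tool frame: the origin (TCP) lies between the finger pads; the fingertips stand 19 mm ahead of it and the grasp point (between the pads) is the TCP (ctrl.tcp_to_tips is the distance from the TCP to the fingertips, in mm); z points along the fingers, y is the line along which they close (so a half turn about z gives the same grasp; the last joint's range is limited). The gripper opens to 88 mm and grips with 3 to 60 N. Pads are 20 mm wide; open, the fingers measure 115 mm over their backs; the gripper's body (75 mm by 178 mm) begins 61 mm behind the grasp point.
Start: joints at [-1.343, 0.423, 1.63, -0, 1.089, -0.019], TCP at [152.708, -606.041, 241.675] pointing down, gripper open.
Joint ranges: [-3, 3], [-0.9, 2.11], [0.09, 2.58], [-1.31, 4.45], [0.11, 2.69], [-2.54, 2.54]. Speed limits (rad/s): [2.39, 2.39, 3.01, 3.14, 3.14, 3.14].

### API

Orientations are given as a rotation vector (axis times angle).
In Python, from workcell import status, optics, ctrl gives the robot as it stands. The module is installed in compiled form; this text tells all that it offers.
- The arm moves only by the shell command python3 -m inch 'ROWS'. ROWS is JSON, a list that holds one entry, the list of rows, each a list of 7 numbers: the shift along the tool's x, y, z in mm, then the turn, a rotation vector about the tool's x, y, z in rad, then the opening in per cent of the stroke, from 0 (shut) to 100 (fully open). A call has 1 to 20 rows; each row is the pose to reach, as a shift and turn from the pose commanded when the call began, along the tool's axes at that moment; what a row does not reach only later rows make up. A row lasts 1/10 s, in which the tool goes at most 50 mm and 8.59 degrees, less where a joint would pass 70% of its speed; a pose out of reach is approached as far as the arm can. A call with a gripper value outside its range is refused whole. The fingers move at their own pace and stop on an object; the grip force is fixed at half the most. Time passes only in rows, so rows that repeat a pose let the fingers close. It gives the time, the measured TCP pose, the force, the opening and the grip force at its end, in the units of the state.
- status.get_obs(): the state, without advancing time (a new reading comes with each control period).
- optics.get_image(name): name is "scene" or "side" or "wrist"; returns a dict with "frame" (384x512x3 uint8, red, green, blue), "fx", "fy", "cx", "cy" (pixels), "rvec" (rotation vector, rad) and "tvec" (3), from world to camera coordinates, as OpenCV has them; the wrist camera has in their place "hand_eye" (4x4, takes a point from camera to tool coordinates, whose origin is the TCP and whose axes are the flange's). Camera axes: x right, y down, z forward; pixel columns grow to the right and rows downward; lengths in mm; the calibration is good to about 2 mm. A picture is of the moment at which its call begins: read the wrist's pose just before it. There is no depth.
- ctrl.close_job(): hands the job in; it is judged then, once.
The state is a dict: "t": time; "qpos": joint angles; "qvel": joint speeds; "joint_torque": joint torques, N m; "ee_pos": TCP position; "orientation": TCP orientation; "ft_force": force on the tool from outside, world axes, zero at the start; "moment": the same for the moment, N m; "width": finger opening in mm; "grasp_force": force on a finger pad.
Only numpy, scipy, OpenCV 4.12 (cv2) and the standard library are available. Lean on these libraries where they do the work, as an engineer would, in place of code of your own. Each camera call takes 0.05 s, during which the arm holds its last target. There are 200 camera calls.

## Working session

There is one attempt and no reset: what is moved stays moved. The work goes in short steps, Python scripts to look and compute and a shell command to move; the robot and the scene stay as the last step left them, time stands still between calls to the robot, and variables do not carry over. Pictures are saved under pics/ and viewed, at most 10 in all, crops included, and the job is handed in when it is done.

```bash
mkdir -p pics; cat > h.py <<'E'
import numpy as np, cv2
from workcell import status, optics, ctrl
R=lambda v: cv2.Rodrigues(np.array(v,float))[0]
def snap(name,file=None):
    o=status.get_obs(); im=optics.get_image(name)
    if file: cv2.imwrite('pics/'+file,im['frame'][:,:,::-1])
    K=np.array([[im['fx'],0,im['cx']],[0,im['fy'],im['cy']],[0,0,1]])
    if 'hand_eye' in im:
        T=np.eye(4);T[:3,:3]=R(o['orientation']);T[:3,3]=o['ee_pos']
        W=T@np.array(im['hand_eye']); Rc=W[:3,:3]; c=W[:3,3]
    else:
        Rw=R(np.array(im['rvec']).ravel()); Rc=Rw.T; c=-Rw.T@np.array(im['tvec']).ravel()
    return im['frame'],K,Rc,c
def ray(v,u): return v[2]@np.linalg.inv(v[1])@np.array([u[0],u[1],1.])
def on(v,u,z):
    d=ray(v,u); return v[3]+d*(z-v[3][2])/d[2]
def proj(v,p):
    q=v[1]@(v[2].T@(np.array(p,float)-v[3])); return q[:2]/q[2]
E
python3 - <<'E'
from h import *
fs=[]
for n in('scene','side','wrist'):
    v=snap(n); fs.append(v[0]); print(n,v[3].round(),v[2][:,2].round(2),v[1][0,0])
    cv2.imwrite(f'pics/{n}0.png',cv2.resize(v[0],(800,600))[:,:,::-1])
print(status.get_obs())
E
```

```text
scene [140. 524. 820.] [ 0.43 -0.58 -0.69] 374.1107236807651
side [  480. -1469.   865.] [ 0.06  0.88 -0.48] 463.0783422087551
wrist [ 219. -590.  385.] [-0.24 -0.06 -0.97] 337.74465266705903
{'t': 0.15, 'qpos': array([-1.34301702e+00,  4.23671644e-01,  1.63048678e+00, -4.01818660e-05,
        1.08863033e+00, -1.89670079e-02]), 'qvel': array([-0.00054947, -0.00072962, -0.00065988, -0.00078404,  0.00069865,
        0.00028838]), 'joint_torque': array([ 1.88783226e-03, -5.44981277e+01, -2.73919237e+01,  6.43450418e-02,
        2.04183353e-02, -7.06784886e-05]), 'ee_pos': array([ 152.59896202, -605.66334135,  241.08718045]), 'orientation': array([-3.11653349e+00, -3.86488848e-01,  2.51310084e-04]), 'ft_force': array([-0.22069838, -0.58486254,  0.30359938]), 'moment': array([-0.02144607, -0.00496365, -0.01408276]), 'grasp_force': 0.0, 'width': 87.68744941254855}
```

View pics/scene0.png

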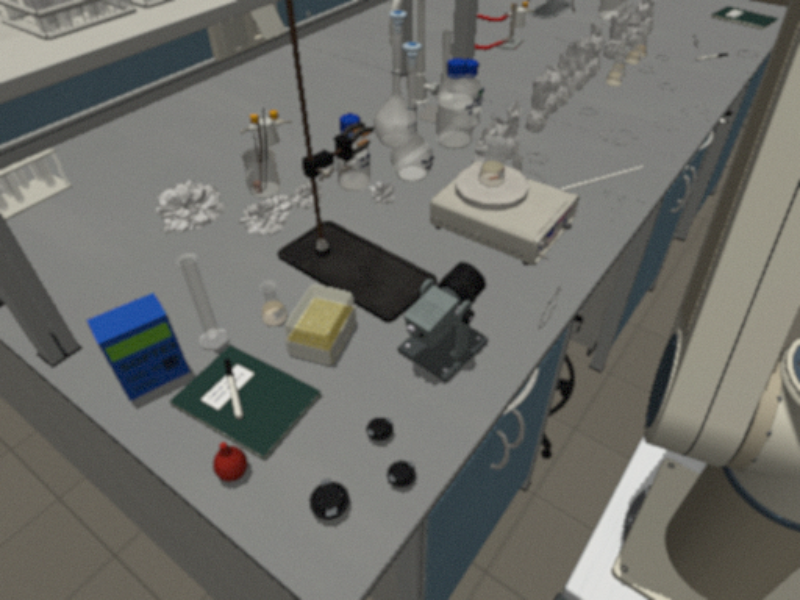

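View pics/side0.png

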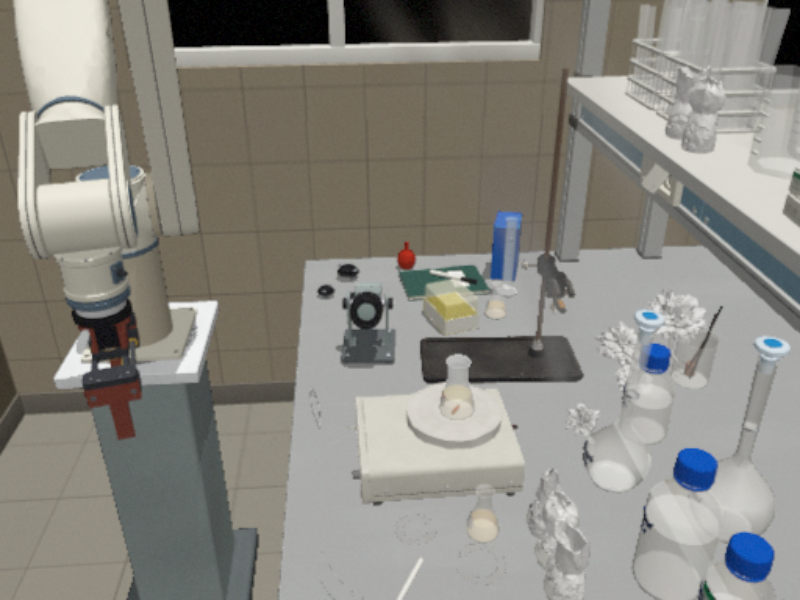

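The scene shows the stand at about (440,330) with its lens towards the stirrer, and three caps at (329,500), (379,430) and (401,474). The largest is at (329,500). The side view confirms it, with the lens facing that camera.

```bash
python3 - <<'E'
from h import *
v=snap('scene'); s=snap('side'); f=0.64
g=cv2.cvtColor(v[0],cv2.COLOR_RGB2GRAY)
m=(g<70).astype(np.uint8); m[:255]=0; m[330:]=0; m[:,:190]=0; m[:,290:]=0
n,l,st,ce=cv2.connectedComponentsWithStats(m)
for i in range(1,n):
    if st[i,4]>60: print('blob',st[i],ce[i].round(1),on(v,ce[i],20).round(1))
for nm,u in dict(baseL=(398,350),baseB=(443,378),baseR=(487,345)).items(): print(nm,on(v,np.array(u)*f,15).round(1))
for nm,u in dict(L=(342,360),R=(395,361),bl=(347,333),br=(395,334)).items(): print('side',nm,on(s,np.array(u)*f,15).round(1))
print('rim side',on(s,np.array((367,310))*f,115).round(1))
for nm,u,z in (('bulb',(230,465),30),('tipbox',(322,322),60),('flask',(490,180),60),('nbA',(172,400),12),('nbB',(264,453),12),('nbC',(320,396),12),('plate',(505,220),60)): print(nm,on(v,np.array(u)*f,z).round())
a=v[0][200:344,190:340]; cv2.imwrite('pics/c1.png',cv2.resize(a,(780,600) if 0 else None,fx=4,fy=4,interpolation=cv2.INTER_CUBIC)[:,:,::-1]) if 1 else 0
E
```

```text
blob [190 255  11  14  82] [193.4 259.3] [625.1 161.9  20. ]
blob [235 268  17  15 190] [243.2 275. ] [491.1 122.8  20. ]
blob [248 295  18  18 237] [256.9 303.6] [416.3 165.7  20. ]
blob [273 307  17  23 193] [283.7 321.8] [340.2 166.1  20. ]
blob [199 309  25  21 416] [210.7 319.2] [477.8 259.4  20. ]
baseL [572. -33.  15.]
baseB [469.9 -27.6  15. ]
baseR [ 447.3 -139.1   15. ]
side L [ 459.5 -167.5   15. ]
side R [ 572.  -180.8   15. ]
side bl [472.1 -56.8  15. ]
side br [580.4 -70.3  15. ]
rim side [ 516.8 -132.3  115. ]
bulb [631. 311.  30.]
tipbox [699.  26.  60.]
flask [ 693. -559.   60.]
nbA [816. 281.  12.]
nbB [615. 260.  12.]
nbC [619. 126.  12.]
plate [ 585. -440.   60.]
```

View pics/c1.png

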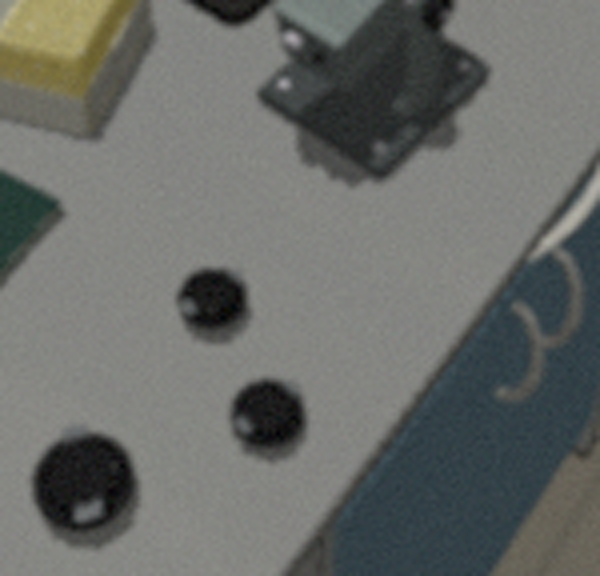

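The crop shows the largest cap centred near (86,485), its grey claws at (88,510) and (75,433). The stand's base has its rear corners at (262,95) and (380,178). That is enough to set out.

```bash
cat >> h.py <<'E'
from scipy.spatial.transform import Rotation as Ro
def pose(psi,tilt=0,roll=0):
    p=np.radians(psi); x=np.array([np.cos(p),np.sin(p),0]); z=np.array([0,0,-1.]); y=np.cross(z,x)
    return np.c_[x,y,z]@R([0,np.radians(tilt),0])@R([0,0,np.radians(roll)])
def row(p,Rt):
    o=status.get_obs(); R0=R(o['orientation'])
    return (R0.T@(np.array(p)-o['ee_pos'])).round(1).tolist(), Ro.from_matrix(R0.T@Rt).as_rotvec().round(3).tolist()
E
python3 - <<'E'
from h import *
print(row((525,30,330),pose(83)))
v=snap('scene'); a=on(v,(212,327.5),28);b=on(v,(208.75,308.25),28); print(a,b,np.degrees(np.arctan2(*(a-b)[1::-1])))
E
```

```text
([516.4, -525.6, -88.3], [-0.001, -0.0, -1.202])
[458.97822808 275.14405201  28.        ] [496.094138  244.6294697  28.       ] 140.57490908351718
```

```bash
python3 -m inch '[[[0,0,-60,0,0,0,0],[516,-526,-88,0,0,-1.2,0],[516,-526,-88,0,0,-1.2,0],[516,-526,-88,0,0,-1.2,0],[516,-526,-88,0,0,-1.2,0],[516,-526,-88,0,0,-1.2,0],[516,-526,-88,0,0,-1.2,0],[516,-526,-88,0,0,-1.2,0],[516,-526,-88,0,0,-1.2,0],[516,-526,-88,0,0,-1.2,0],[516,-526,-88,0,0,-1.2,0],[516,-526,-88,0,0,-1.2,0],[516,-526,-88,0,0,-1.2,0],[516,-526,-88,0,0,-1.2,0],[516,-526,-88,0,0,-1.2,0],[516,-526,-88,0,0,-1.2,0],[516,-526,-88,0,0,-1.2,0],[516,-526,-88,0,0,-1.2,0],[516,-526,-88,0,0,-1.2,0],[516,-526,-88,0,0,-1.2,0]]]'
python3 - <<'E'
from h import *
v=snap('wrist','w1.png'); print(status.get_obs()['qpos'].round(3),v[3].round(),v[2][:,2].round(2))
print('nominal hinge/rear/base corners px')
for p in ((518,-102,115),(525,-40,143)): print(proj(v,p).round())
E
```

```text
t: 2.3
ee_pos: [524.0, 29.0, 329.7]
orientation: [-2.356, -2.078, 0.001]
ft_force: [-0.1, -1.1, 0.4]
width: 0.6
grasp_force: 0.0
[ 0.033  0.178  1.759 -0.     1.204  0.158] [533.  96. 474.] [-0.03 -0.25 -0.97]
nominal hinge/rear/base corners px
[268. 281.]
[269. 240.]
```

View pics/w1.png

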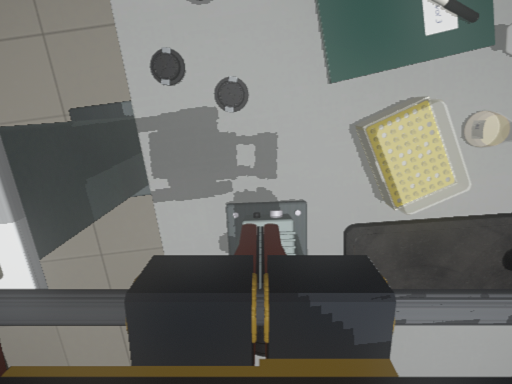

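The wrist view shows the base's rear edge from (228,205) to (306,202), and the head's rear top edge from (244,222) to (294,220).

```bash
python3 - <<'E'
from h import *
v=snap('wrist')
a,b=on(v,(228,205),15),on(v,(306,202),15); print(a,b,np.linalg.norm(a-b))
c,d=on(v,(244,222),143),on(v,(294,220),143); print(c,d,np.linalg.norm(c-d))
print(on(v,(305,260),15), on(v,(295,260),143),on(v,(243,240),143))
print(on(v,(167,67),27),on(v,(231,94),27))
E
```

```text
[471.63487872 -32.09114478  15.        ] [581.56398025 -41.58289501  15.        ] 110.33811982151161
[502.37569561 -16.5107076  143.        ] [553.89611192 -20.84931571 143.        ] 51.70277378715512
[ 571.95753993 -130.23374953   15.        ] [550.44961898 -65.73285913 143.        ] [498.59900111 -36.1278881  143.        ]
[424.61238822 157.76853918  27.        ] [498.88308174 115.8975324   27.        ]
```

```bash
cat >> h.py <<'E'
H=np.array([520.7,-97,115]); hd=np.array([-.095,-.9955,0])
def W(f,z,l=0): return H+f*hd+np.array([0,0,z])+l*np.array([.9955,-.095,0])
E
python3 - <<'E'
from h import *
print(row(W(-55-13.4,60+13.4),pose(84.5,-45)))
E
```

```text
([-57.1, 10.3, 141.4], [-0.012, -0.785, -0.028])
```

```bash
python3 -m inch '[[[-57,10,100,0,-0.785,-0.03,0],[-57,10,100,0,-0.785,-0.03,0],[-57,10,100,0,-0.785,-0.03,0],[-57,10,100,0,-0.785,-0.03,0],[-57,10,100,0,-0.785,-0.03,0],[-57,10,100,0,-0.785,-0.03,0],[-57,10,141,0,-0.785,-0.03,0],[-57,10,141,0,-0.785,-0.03,0],[-57,10,141,0,-0.785,-0.03,0]]]'
python3 - <<'E'
from h import *
print(status.get_obs()['qpos'].round(3)); Rt=pose(84.5,-45)
for f,z in((-55,35),(-61,9),(-63.6,-24),(-61,-40),(-56.6,-53.6),(-45,-63),(-35,-69),(-29,-69)): print(row(W(f-13.4,z+13.4),Rt)[0])
v=snap('wrist','w2.png')
E
```

```text
t: 3.3
ee_pos: [527.1, -28.6, 189.1]
orientation: [1.858, 1.692, -0.781]
ft_force: [1.1, 0.0, 0.4]
width: 0.3
grasp_force: 0.0
[ 0.288  0.544  1.818 -0.754  1.255  0.803]
[17.9, 0.5, 18.5]
[40.6, 0.8, 32.6]
[65.7, 1.2, 54.1]
[75.2, 1.4, 67.3]
[81.7, 1.6, 80.0]
[80.1, 1.8, 94.9]
[77.2, 1.9, 106.2]
[73.0, 1.9, 110.4]
```

View pics/w2.png

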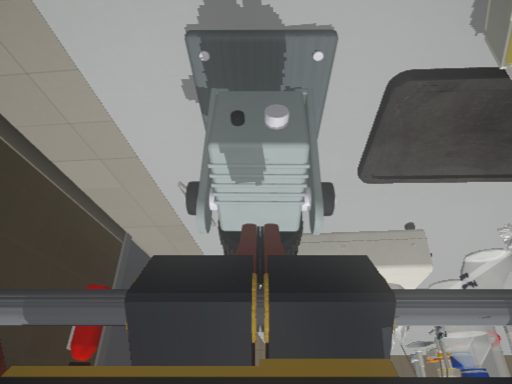

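The view shows the knobs at (193,198) and (327,198), the base's rear corners at (188,33) and (335,33), and the head's rear top edge along row 160.

```bash
python3 - <<'E'
from h import *
v=snap('wrist')
for u,z in(((193,198),115),((327,198),115),((188,33),15),((335,33),15),((211,162),143),((308,161),143)): print(on(v,u,z).round(1))
print(proj(v,W(-68.4+13.4,60)))
E
```

```text
[468.5 -99.5 115. ]
[ 570.9 -107.9  115. ]
[472.9 -28.9  15. ]
[580.8 -38.8  15. ]
[503.7 -16.7 143. ]
[552.7 -20.  143. ]
[258.91102763 238.98446077]
```

```bash
sed -i 's/H=np.array(\[520.7,-97,115\])/H=np.array([520.3,-101,115])/' h.py
python3 -m inch '[[[8,0,10,0,0,0,0],[16,0,21,0,0,0,0],[27,0,28,0,0,0,0],[38,1,35,0,0,0,0],[51,1,46,0,0,0,0],[63,1,57,0,0,0,0],[73,1,70,0,0,0,0],[79,2,83,0,0,0,0],[78,2,97,0,0,0,0],[76,2,104,0,0,0,0],[75,2,109,0,0,0,0],[75,2,109,0,0,0,0]]]'
```

```text
t: 4.6
ee_pos: [526.2, -51.2, 57.4]
orientation: [1.858, 1.693, -0.776]
ft_force: [1.5, 5.2, -0.5]
width: 0.6
grasp_force: 2.8
```

```bash
python3 -m inch '[[[-2,0,2,0,0,0,0],[-3,0,3,0,0,0,0],[-3,0,3,0,0,0,0]]]'; python3 -m inch '[[[-1.5,0,1.5,0,0,0,0],[-1.5,0,1.5,0,0,0,0]]]'
```

```text
t: 4.9
ee_pos: [526.3, -52.1, 57.3]
orientation: [1.861, 1.695, -0.769]
ft_force: [-3.5, 27.8, 4.7]
width: 0.2
grasp_force: 13.7
t: 5.1
ee_pos: [526.3, -52.4, 57.3]
orientation: [1.863, 1.696, -0.766]
ft_force: [-6.2, 40.6, 10.1]
width: 0.4
grasp_force: 20.0
```

```bash
python3 - <<'E'
from h import *
for p,Rt in ((W(-95,0),pose(84.5,-45)),(W(-100,190),pose(84.5)),(W(65,155),pose(84.5))): print(row(p,Rt))
E
```

```text
([-7.3, -1.9, -73.4], [-0.005, -0.011, 0.004])
([-136.6, -3.2, -212.8], [-0.007, 0.774, 0.002])
([-230.1, -2.7, -72.4], [-0.007, 0.774, 0.002])
```

```bash
python3 -m inch '[[[-7,-2,-40,0,0,0,0],[-7,-2,-73,0,0,0,0],[-70,-2,-140,0,0.2,0,50],[-137,-3,-213,0,0.774,0,100],[-137,-3,-213,0,0.774,0,100],[-137,-3,-213,0,0.774,0,100],[-137,-3,-213,0,0.774,0,100],[-230,-3,-72,0,0.774,0,100],[-230,-3,-72,0,0.774,0,100],[-230,-3,-72,0,0.774,0,100],[-230,-3,-72,0,0.774,0,100],[-230,-3,-72,0,0.774,0,100],[-230,-3,-72,0,0.774,0,100],[-230,-3,-72,0,0.774,0,100]]]'
python3 - <<'E'
from h import *
v=snap('wrist','w3.png'); print(proj(v,W(0,75)),v[3])
E
```

```text
t: 6.5
ee_pos: [513.7, -168.4, 272.0]
orientation: [-2.325, -2.111, 0.024]
ft_force: [0.4, -0.3, 0.3]
width: 87.5
grasp_force: 0.0
[260.76876305 105.1409566 ] [522.12626025 -99.62493905 415.38513076]
```

View pics/w3.png

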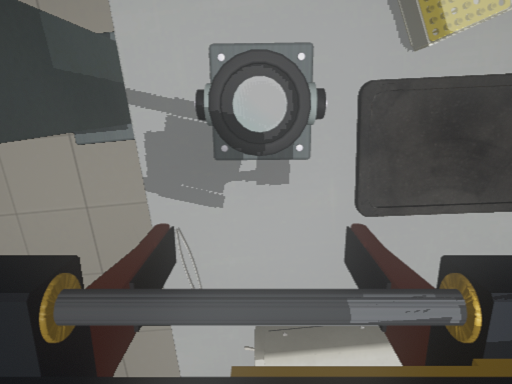

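The lens points straight up, with its rim circle centred at about (260,102), radius about 53 px.

```bash
python3 - <<'E'
from h import *
v=snap('wrist'); g=cv2.cvtColor(v[0],cv2.COLOR_RGB2GRAY)
m=((g<60)&(np.add.outer((np.arange(384)-103)**2,(np.arange(512)-260)**2)<58**2)).astype(np.uint8)
m=cv2.morphologyEx(m,cv2.MORPH_OPEN,np.ones((5,5)))
c=max(cv2.findContours(m,cv2.RETR_EXTERNAL,cv2.CHAIN_APPROX_NONE)[0],key=len)
print(cv2.boundingRect(c),cv2.minEnclosingCircle(c),cv2.fitEllipse(c))
b=(g>110).astype(np.uint8); n,l,st,ce=cv2.connectedComponentsWithStats(b); i=l[104,260]; print('glass',st[i],ce[i],on(v,ce[i],176))
e=cv2.fitEllipse(c)[0]
print('rim',on(v,e,190),'H',H)
for x in range(200,322,3): print(g[103,x],end=' ')
print()
for y in range(45,165,3): print(g[y,260],end=' ')
E
```

```text
(211, 112, 47, 43) ((233.0, 133.0), 30.413911819458008) ((233.50559997558594, 132.35354614257812), (24.33310890197754, 53.68259811401367), 128.03396606445312)
glass [ 232   76   55   57 2439] [259.34399344 103.72652727] [519.39351199 -99.8518963  176.        ]
rim [ 500.84160207 -116.34054204  190.        ] H [ 520.3 -101.   115. ]
65 81 163 65 72 76 77 67 74 75 75 166 177 177 175 172 172 172 172 173 174 173 173 173 173 174 173 173 173 107 83 64 63 69 81 80 76 151 164 82 72 
108 115 71 79 80 81 58 81 82 81 85 181 174 173 173 173 173 173 173 174 174 172 173 172 172 171 170 170 169 122 59 59 58 56 61 59 70 67 75 117
```

```bash
cat > ik.py <<'E'
from h import *
def ori(q): return (Ro.from_euler('ZYZYZ',[q[0],q[1]+q[2],q[3],q[4],q[5]+np.pi/2])).as_matrix() if 0 else (Ro.from_euler('z',q[0])*Ro.from_euler('y',q[1]+q[2])*Ro.from_euler('z',q[3])*Ro.from_euler('y',q[4])*Ro.from_euler('z',q[5]+np.pi/2)).as_matrix()
L2,L3,d1,d6=522,463,275,290
def ik(p,Rt):
    w=np.array(p)-d6*Rt[:,2]; q1=np.arctan2(w[1],w[0]); r=np.hypot(w[0],w[1]); z=w[2]-d1; D=np.hypot(r,z)
    q3=np.pi-np.arccos((L2**2+L3**2-D*D)/(2*L2*L3)); q2=np.arctan2(r,z)-np.arccos((L2**2+D*D-L3**2)/(2*L2*D))
    A=(Ro.from_euler('z',q1)*Ro.from_euler('y',q2+q3)).inv()*Ro.from_matrix(Rt)*Ro.from_euler('z',-np.pi/2)
    a=A.as_euler('ZYZ'); b=np.array([a[0]+np.pi,-a[1],a[2]+np.pi])
    wr=lambda x:(x+np.pi)%(2*np.pi)-np.pi
    s=a if a[1]>0 else b
    return np.r_[q1,q2,q3,wr(s[0]),s[1],wr(s[2])].round(2)
if __name__=='__main__':
    q=[.288,.544,1.818,-.754,1.255,.803]; print(ori(q).round(2),pose(84.5,-45).round(2)); o=status.get_obs(); print(ik(o['ee_pos'],R(o['orientation'])),o['qpos'].round(2)); print(ik((527,-28.6,189),pose(84.5,-45)))
    for ps in (60,75,90,105,120):
        for z,t in((18,-65),(100,-70),(40,-80)):
            print(ps,t,[ik((478,259,z),pose(ps,t,r)).tolist() for r in(0,180)])
E
python3 ik.py
```

```text
[[ 0.06  1.   -0.08]
 [ 0.71 -0.1  -0.7 ]
 [-0.71 -0.01 -0.71]] [[ 0.07  1.   -0.07]
 [ 0.7  -0.1  -0.7 ]
 [-0.71  0.   -0.71]]
[-0.31  0.26  1.8  -0.01  1.09 -0.21] [-0.33  0.27  1.78 -0.01  1.1  -0.23]
[ 0.31  0.51  1.87 -0.76  1.24  0.84]
60 -65 [[0.67, 1.15, 1.28, -0.35, 1.81, 1.32], [0.67, 1.15, 1.28, -0.35, 1.81, -1.82]]
60 -70 [[0.68, 1.07, 1.27, -0.38, 1.97, 1.29], [0.68, 1.07, 1.27, -0.38, 1.97, -1.85]]
60 -80 [[0.68, 1.25, 1.17, -0.41, 2.07, 1.3], [0.68, 1.25, 1.17, -0.41, 2.07, -1.84]]
75 -65 [[0.75, 1.11, 1.38, -0.5, 1.71, 1.24], [0.75, 1.11, 1.38, -0.5, 1.71, -1.9]]
75 -70 [[0.76, 1.03, 1.38, -0.54, 1.86, 1.2], [0.76, 1.03, 1.38, -0.54, 1.86, -1.94]]
75 -80 [[0.77, 1.21, 1.28, -0.58, 1.95, 1.23], [0.77, 1.21, 1.28, -0.58, 1.95, -1.91]]
90 -65 [[0.83, 1.06, 1.5, -0.66, 1.58, 1.19], [0.83, 1.06, 1.5, -0.66, 1.58, -1.95]]
90 -70 [[0.84, 0.98, 1.51, -0.69, 1.73, 1.15], [0.84, 0.98, 1.51, -0.69, 1.73, -2.0]]
90 -80 [[0.85, 1.16, 1.42, -0.73, 1.82, 1.2], [0.85, 1.16, 1.42, -0.73, 1.82, -1.94]]
105 -65 [[0.9, 1.01, 1.65, -0.83, 1.44, 1.19], [0.9, 1.01, 1.65, -0.83, 1.44, -1.95]]
105 -70 [[0.91, 0.92, 1.66, -0.85, 1.58, 1.13], [0.91, 0.92, 1.66, -0.85, 1.58, -2.01]]
105 -80 [[0.92, 1.11, 1.58, -0.9, 1.68, 1.22], [0.92, 1.11, 1.58, -0.9, 1.68, -1.93]]
120 -65 [[0.95, 0.97, 1.8, -1.02, 1.31, 1.22], [0.95, 0.97, 1.8, -1.02, 1.31, -1.92]]
120 -70 [[0.97, 0.86, 1.82, -1.03, 1.44, 1.16], [0.97, 0.86, 1.82, -1.03, 1.44, -1.99]]
120 -80 [[0.99, 1.06, 1.75, -1.08, 1.55, 1.28], [0.99, 1.06, 1.75, -1.08, 1.55, -1.87]]
```

```bash
python3 - <<'E'
from ik import *
print(row((512,180,250),pose(110)), ik((512,180,250),pose(110)))
E
```

```text
([346.6, -34.8, 18.8], [-0.013, 0.008, -0.444]) [ 0.34  0.28  1.83  0.    1.03 -0.01]
```

```bash
python3 -m inch '[[[347,-35,18,0,0,-0.444,100],[347,-35,18,0,0,-0.444,100],[347,-35,18,0,0,-0.444,100],[347,-35,18,0,0,-0.444,100],[347,-35,18,0,0,-0.444,100],[347,-35,18,0,0,-0.444,100],[347,-35,18,0,0,-0.444,100],[347,-35,18,0,0,-0.444,100],[347,-35,18,0,0,-0.444,100],[347,-35,18,0,0,-0.444,100]]]'
python3 - <<'E'
from ik import *
v=snap('wrist','w4.png'); e=proj(v,(478,259,25)); print(e)
g=cv2.cvtColor(v[0],cv2.COLOR_RGB2GRAY); m=(g<60).astype(np.uint8); n,l,st,ce=cv2.connectedComponentsWithStats(m)
for i in range(1,n):
    if st[i,4]>300: print(st[i],ce[i].round(),on(v,ce[i],25).round(1))
E
```

```text
t: 7.6
ee_pos: [511.8, 179.2, 250.7]
orientation: [-1.801, -2.569, 0.024]
ft_force: [0.2, 0.1, -0.2]
width: 87.6
grasp_force: 0.0
[258.53786529  86.54036115]
[403   0  58  23 943] [428.   9.] [609.6 383.9  25. ]
[   0   98   78   82 2850] [ 30. 125.] [258.9 137.3  25. ]
[ 163  137   39   38 1045] [182. 156.] [423.5 161.7  25. ]
[  345   224   167   142 10850] [437. 301.] [769.4  97.7  25. ]
[    0   227   512   157 16489] [111. 327.] [400.5 -79.7  25. ]
```

View pics/w4.png

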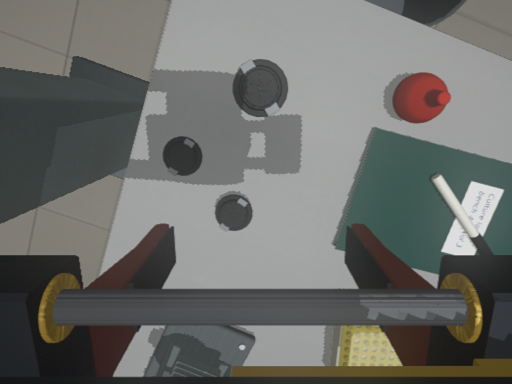

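The view shows the largest cap with its flange centred at about (260,88), claws at (248,67) and (272,109), and nothing close behind it.

```bash
python3 - <<'E'
from ik import *
v=snap('wrist'); c=on(v,(260.5,88.3),20); a,b=on(v,(248,67),28),on(v,(272,109),28)
c[2]=18.5; print('cap',c,on(v,(260,88),28),np.degrees(np.arctan2(*(a-b)[1::-1])),np.linalg.norm(a-b))
A=pose(110,-70,0);B=pose(110,-70,180); d=A[:,2]
print(row(c-100*d+[0,0,190],A), ik(c-100*d+[0,0,190],A),ik(c-100*d+[0,0,190],B))
for k in(110,60,8): print(k,c-k*d,ik(c-k*d,B))
E
```

```text
cap [480.64835997 257.75629633  18.5       ] [480.27121307 257.56080918  28.        ] 140.7515022882932 48.44320443963744
([179.3, -2.9, 7.2], [-0.015, -1.216, 0.006]) [ 1.04  0.76  1.56 -0.84  1.78  0.95] [ 1.04  0.76  1.56 -0.84  1.78 -2.19]
110 [445.29504143 354.8887407   56.12221577] [ 1.05  1.04  1.52 -0.8   1.62 -2.01]
60 [461.36473168 310.73762962  39.0212086 ] [ 0.99  1.03  1.59 -0.85  1.55 -1.97]
8 [478.07720953 264.8204741   21.23616115] [ 0.93  1.04  1.66 -0.9   1.48 -1.94]
```

```bash
python3 -m inch '[[[179,-3,7,-0.015,-1.216,0,100],[179,-3,7,-0.015,-1.216,0,100],[179,-3,7,-0.015,-1.216,0,100],[179,-3,7,-0.015,-1.216,0,100],[179,-3,7,-0.015,-1.216,0,100],[179,-3,7,-0.015,-1.216,0,100],[179,-3,7,-0.015,-1.216,0,100],[179,-3,7,-0.015,-1.216,0,100],[179,-3,7,-0.015,-1.216,0,100],[179,-3,7,-0.015,-1.216,0,100],[179,-3,7,-0.015,-1.216,0,100]]]'
python3 -m inch '[[[0,0,0,0,0,-1.57,100],[0,0,0,0,0,-1.57,100],[0,0,0,0,0,-1.57,100],[0,0,0,0,0,-1.57,100],[0,0,0,0,0,-1.57,100],[0,0,0,0,0,-1.57,100],[0,0,0,0,0,-1.57,100],[0,0,0,0,0,-1.57,100],[0,0,0,0,0,-1.57,100],[0,0,0,0,0,-1.57,100],[0,0,0,0,0,-1.57,100]]]'
python3 -m inch '[[[0,0,0,0,0,-1.57,100],[0,0,0,0,0,-1.57,100],[0,0,0,0,0,-1.57,100],[0,0,0,0,0,-1.57,100],[0,0,0,0,0,-1.57,100],[0,0,0,0,0,-1.57,100],[0,0,0,0,0,-1.57,100],[0,0,0,0,0,-1.57,100],[0,0,0,0,0,-1.57,100],[0,0,0,0,0,-1.57,100],[0,0,0,0,0,-1.57,100]]]'
python3 - <<'E'
from ik import *
c=np.array([480.5,257.7,18.5]); B=pose(110,-70,180); d=B[:,2]
print(status.get_obs()['qpos'].round(2))
for k in(110,60,8): print(k,row(c-k*d,B))
E
```

```text
t: 8.8
ee_pos: [449.0, 346.0, 243.3]
orientation: [1.148, 1.651, -0.804]
ft_force: [-0.3, -0.6, -0.4]
width: 87.7
grasp_force: 0.0
t: 9.9
ee_pos: [449.2, 346.1, 244.7]
orientation: [-0.432, 2.389, -1.665]
ft_force: [-1.2, -0.3, 0.8]
width: 88.0
grasp_force: 0.0
t: 11.0
ee_pos: [449.1, 346.1, 244.6]
orientation: [1.765, -1.225, 1.226]
ft_force: [0.0, 0.8, 0.1]
width: 88.2
grasp_force: 0.0
[ 1.02  0.75  1.54 -0.85  1.78 -2.22]
110 ([-180.1, -0.0, 56.4], [-0.004, 0.005, 0.006])
60 ([-179.9, 0.2, 106.4], [-0.004, 0.005, 0.006])
8 ([-179.6, 0.4, 158.4], [-0.004, 0.005, 0.006])
```

```bash
python3 -m inch '[[[-60,0,20,0,0,0,100],[-120,0,45,0,0,0,100],[-170,0,56,0,0,0,100],[-180,0,56,0,0,0,100],[-180,0,56,0,0,0,100],[-180,0,75,0,0,0,100],[-180,0,95,0,0,0,100],[-180,0,115,0,0,0,100],[-180,0,135,0,0,0,100],[-180,0,150,0,0,0,100],[-179,0,158,0,0,0,100],[-179,0,158,0,0,0,100],[-179,0,158,0,0,0,40],[-179,0,158,0,0,0,40],[-179,0,158,0,0,0,40],[-179,0,158,0,0,0,40],[-179,0,158,0,0,0,40],[-179,0,158,0,0,0,40],[-179,0,158,0,0,0,40],[-179,0,158,0,0,0,40]]]'
```

```text
t: 13.0
ee_pos: [478.2, 264.9, 20.5]
orientation: [1.761, -1.224, 1.231]
ft_force: [0.0, 1.1, 0.8]
width: 57.0
grasp_force: 30.0
```

```bash
python3 -m inch '[[[20,0,0,0,0,0,40],[50,0,0,0,0,0,40],[90,0,0,0,0,0,40],[130,0,0,0,0,0,40],[170,0,0,0,0,0,40],[170,0,0,0,0,0,40]]]'
python3 -m inch '[[[0,0,0,0,0,1.57,40],[0,0,0,0,0,1.57,40],[0,0,0,0,0,1.57,40],[0,0,0,0,0,1.57,40],[0,0,0,0,0,1.57,40],[0,0,0,0,0,1.57,40],[0,0,0,0,0,1.57,40],[0,0,0,0,0,1.57,40],[0,0,0,0,0,1.57,40],[0,0,0,0,0,1.57,40],[0,0,0,0,0,1.57,40]]]'
python3 -m inch '[[[0,0,0,0,0,1.57,40],[0,0,0,0,0,1.57,40],[0,0,0,0,0,1.57,40],[0,0,0,0,0,1.57,40],[0,0,0,0,0,1.57,40],[0,0,0,0,0,1.57,40],[0,0,0,0,0,1.57,40],[0,0,0,0,0,1.57,40],[0,0,0,0,0,1.57,40],[0,0,0,0,0,1.57,40],[0,0,0,0,0,1.57,40]]]'
python3 - <<'E'
from ik import *
print(status.get_obs()['qpos'].round(2))
c=np.array([480.5,257.7,36]);A=pose(110,-70,0);d=A[:,2]
print(row(c-8*d,A),row(c-8*d+[0,0,40],A)[0])
v=snap('wrist','w5.png')
E
```

```text
t: 13.6
ee_pos: [499.9, 209.7, 184.2]
orientation: [1.761, -1.231, 1.233]
ft_force: [0.8, 0.3, -1.1]
width: 56.9
grasp_force: 30.0
t: 14.7
ee_pos: [498.4, 210.2, 179.2]
orientation: [-0.424, 2.383, -1.667]
ft_force: [0.2, -0.7, -0.7]
width: 56.7
grasp_force: 30.0
t: 15.8
ee_pos: [498.4, 210.2, 179.2]
orientation: [1.148, 1.647, -0.803]
ft_force: [0.2, -0.1, -1.2]
width: 57.0
grasp_force: 30.0
[ 0.84  0.77  1.74 -0.98  1.55  1.02]
([151.9, -0.4, -6.6], [0.004, -0.001, 0.001]) [114.3, -0.4, -20.3]
```

View pics/w5.png

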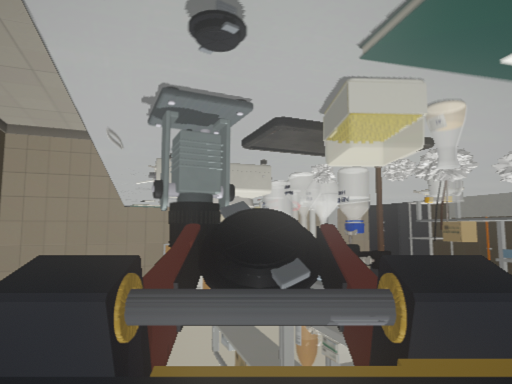

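The cap hangs at (260,265) with its plug side and one claw visible from below, so it has turned over; next I set it down.

```bash
python3 -m inch '[[[40,0,-10,0,0,0,40],[80,0,-20,0,0,0,40],[114,0,-20,0,0,0,40],[130,0,-15,0,0,0,40],[145,0,-9,0,0,0,40],[156,0,-5,0,0,0,40],[156,0,-5,0,0,0,40],[156,0,-5,0,0,0,40]]]'
```

```text
t: 16.65
ee_pos: [478.4, 264.2, 36.0]
orientation: [1.145, 1.649, -0.805]
ft_force: [0.1, 0.3, 0.6]
width: 57.3
grasp_force: 30.0
```

```bash
python3 -m inch '[[[3,0,1,0,0,0,40],[3,0,1,0,0,0,100],[3,0,1,0,0,0,100],[3,0,1,0,0,0,100],[3,0,1,0,0,0,100],[3,0,1,0,0,0,100],[3,0,-20,0,0,0,100],[3,0,-50,0,0,0,100],[3,0,-90,0,0,0,100],[-20,0,-120,0,0,0,100]]]'
python3 - <<'E'
from ik import *
v=snap('scene'); a=v[0][250:344,160:290]; cv2.imwrite('pics/c2.png',cv2.resize(a,None,fx=5,fy=5,interpolation=cv2.INTER_CUBIC)[:,:,::-1])
A=pose(84.5,0);print(row((489,165,250),A),ik((489,165,250),A))
E
```

```text
t: 17.65
ee_pos: [439.6, 366.6, 94.7]
orientation: [1.142, 1.652, -0.806]
ft_force: [0.4, 1.1, 0.1]
width: 87.9
grasp_force: 0.0
([-213.0, -26.4, 145.0], [0.278, 1.195, 0.395]) [0.33 0.24 1.89 0.   1.02 0.42]
```

View pics/c2.png

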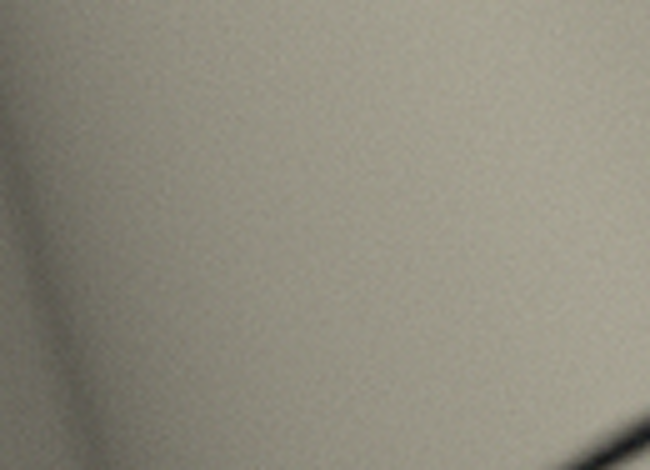

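The arm hid that view; I go above the cap with the tool vertical and its y axis along the expected tab line, and look from there.

```bash
python3 - <<'E'
from ik import *
A=pose(169,0);print(row((573,240,240),A),ik((573,240,240),A))
A=pose(140,-35);print(row((480,330,240),A),ik((480,330,240),A))
E
```

```text
([-189.2, 78.5, 110.3], [-0.616, 1.106, -0.888]) [ 0.4   0.42  1.65  0.    1.07 -0.98]
([-148.9, 23.0, 0.6], [-0.412, 0.593, -0.32]) [ 0.89  0.38  1.84 -0.72  1.06  0.43]
```

```bash
python3 -m inch '[[[-50,0,0,0,0,0,100],[-100,10,0,-0.1,0.15,-0.1,100],[-149,23,0,-0.2,0.3,-0.16,100],[-189,78,110,-0.616,1.106,-0.888,100],[-189,78,110,-0.616,1.106,-0.888,100],[-189,78,110,-0.616,1.106,-0.888,100],[-189,78,110,-0.616,1.106,-0.888,100],[-189,78,110,-0.616,1.106,-0.888,100],[-189,78,110,-0.616,1.106,-0.888,100],[-189,78,110,-0.616,1.106,-0.888,100],[-189,78,110,-0.616,1.106,-0.888,100],[-189,78,110,-0.616,1.106,-0.888,100],[-189,78,110,-0.616,1.106,-0.888,100],[-189,78,110,-0.616,1.106,-0.888,100]]]'
python3 - <<'E'
from ik import *
v=snap('wrist','w6.png'); print(status.get_obs()['qpos'].round(2),proj(v,(480,258,15)))
g=cv2.cvtColor(v[0],cv2.COLOR_RGB2GRAY); m=(g<60).astype(np.uint8); n,l,st,ce=cv2.connectedComponentsWithStats(m)
for i in range(1,n):
    if st[i,4]>300: print(st[i],ce[i].round(),on(v,ce[i],14).round(1))
E
```

```text
t: 19.1
ee_pos: [573.3, 233.8, 235.0]
orientation: [-0.309, -3.124, 0.011]
ft_force: [-0.6, -0.1, 0.4]
width: 87.9
grasp_force: 0.0
[ 0.37  0.42  1.65 -0.01  1.08 -1.  ] [267.4784266   78.42596054]
[ 454    0   20   98 1474] [464.  46.] [488.6 456.   14. ]
[  316     0   196   366 14130] [450. 256.] [714.6 429.9  14. ]
[ 139   14   43   48 1445] [159.  37.] [420.4 159.6  14. ]
[ 254   49   56   59 2242] [281.  78.] [482.6 271.2  14. ]
[ 402   95   92  111 7634] [448. 149.] [589.1 434.9  14. ]
[  0 123  32  99 375] [ 15. 170.] [519.  -32.6  14. ]
[    0   227   512   157 16890] [116. 326.] [730.1  16.6  14. ]
```

View pics/w6.png

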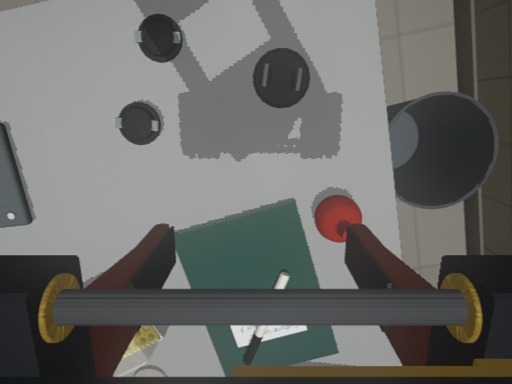

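The cap now lies on its plug, outer face up: its flange is centred at (281.5,78) and the tabs are at (265,76) and (299,79).

```bash
python3 - <<'E'
from ik import *
v=snap('wrist'); g=cv2.cvtColor(v[0],cv2.COLOR_RGB2GRAY)
m=(g<60).astype(np.uint8); n,l,st,ce=cv2.connectedComponentsWithStats(m); i=l[60:100,258:306]; i=np.bincount(i[i>0]).argmax()
mm=cv2.morphologyEx((l==i).astype(np.uint8),cv2.MORPH_CLOSE,np.ones((15,15)))
c=max(cv2.findContours(mm,cv2.RETR_EXTERNAL,cv2.CHAIN_APPROX_NONE)[0],key=len)
e=cv2.fitEllipse(cv2.convexHull(c)); print(e,on(v,e[0],13))
T=((g>50)&(cv2.circle(np.zeros_like(g),(281,78),24,1,-1)>0)).astype(np.uint8)
n,l,st,ce=cv2.connectedComponentsWithStats(T); P=[]
for j in range(1,n):
    if st[j,4]>15:
        p=on(v,ce[j],30.5); P.append(p); pts=np.argwhere(l==j)[:,::-1].astype(np.float32); f=cv2.fitLine(pts,2,0,.01,.01).ravel()
        q=on(v,f[2:]+10*f[:2],30.5)-on(v,f[2:]-10*f[:2],30.5); print(st[j],ce[j],p,'line dir',np.degrees(np.arctan2(q[1],q[0])))
if len(P)==2:
    print('mid',(P[0]+P[1])/2,np.linalg.norm(P[0]-P[1]),np.degrees(np.arctan2(*(P[1]-P[0])[1::-1])))
E
```

```text
((281.0072326660156, 78.38148498535156), (55.184722900390625, 59.199092864990234), 5.7020673751831055) [482.08246778 271.83760573  13.        ]
[ 257   54   49   49 1725] [281.13797101  77.87188406] [482.80059949 270.88822178  30.5       ] line dir 163.58084854223634
```

```bash
python3 - <<'E'
from ik import *
v=snap('wrist'); g=cv2.cvtColor(v[0],cv2.COLOR_RGB2GRAY)
k=cv2.circle(np.zeros_like(g),(281,78),22,1,-1)>0
for th in(65,75,85):
  n,l,st,ce=cv2.connectedComponentsWithStats(((g>th)&k).astype(np.uint8)); P=[]
  for j in range(1,n):
    if 15<st[j,4]<300:
        p=on(v,ce[j],30.5); P.append(p); f=cv2.fitLine(np.argwhere(l==j)[:,::-1].astype(np.float32),2,0,.01,.01).ravel()
        q=on(v,f[2:]+10*f[:2],30.5)-on(v,f[2:]-10*f[:2],30.5); print(th,st[j],ce[j].round(1),p.round(1),'line',np.degrees(np.arctan2(q[1],q[0])))
  if len(P)==2: print('mid',(P[0]+P[1])/2,np.linalg.norm(P[0]-P[1]),np.degrees(np.arctan2(*(P[1]-P[0])[1::-1])))
E
```

```text
65 [261  64   8  24 117] [264.8  75.4] [477.2 255.8  30.5] line 161.66701234514662
65 [295  69   8  23 108] [298.4  80.2] [488.  287.3  30.5] line 161.71869147999251
mid [482.58419588 271.52724394  30.5       ] 33.251703795717724 71.149273464613
75 [262  64   6  24  92] [264.6  75.5] [477.3 255.6  30.5] line 161.62890125940604
75 [295  69   7  23  88] [298.3  79.9] [487.7 287.3  30.5] line 161.5216027691458
mid [482.46305849 271.41176302  30.5       ] 33.34936863135559 71.80765196076901
85 [262  65   6  22  66] [264.8  75.5] [477.2 255.8  30.5] line 161.31256646214504
85 [296  69   6  23  64] [298.5  79.9] [487.8 287.4  30.5] line 161.36360885582428
mid [482.49421207 271.57884436  30.5       ] 33.27853326167218 71.58415006561596
```

```bash
python3 - <<'E'
from ik import *
A=pose(161.5);print(row((482.5,271.5,75),A),ik((482.5,271.5,75),A))
E
```

```text
([95.3, 20.0, 159.9], [-0.007, -0.002, 0.128]) [ 0.51  0.53  1.94  0.    0.68 -0.74]
```

```bash
python3 -m inch '[[[50,10,30,0,0,0.06,100],[95,20,60,0,0,0.128,100],[95,20,110,0,0,0.128,100],[95,20,160,0,0,0.128,100],[95,20,160,0,0,0.128,100],[95,20,160,0,0,0.128,100]]]'
python3 - <<'E'
from ik import *
A=pose(161.5);print(row((482.5,271.5,35),A))
E
```

```text
t: 19.85
ee_pos: [482.4, 270.9, 74.1]
orientation: [-0.504, -3.095, 0.013]
ft_force: [-0.7, 0.6, 0.5]
width: 87.8
grasp_force: 0.0
([-0.1, 1.0, 39.1], [-0.009, -0.004, -0.0])
```

```bash
python3 -m inch '[[[0,1,20,-0.009,-0.004,0,100],[0,1,39,-0.009,-0.004,0,100],[0,1,39,-0.009,-0.004,0,100],[0,1,39,-0.009,-0.004,0,100],[0,1,39,-0.009,-0.004,0,0],[0,1,39,-0.009,-0.004,0,0],[0,1,39,-0.009,-0.004,0,0],[0,1,39,-0.009,-0.004,0,0],[0,1,39,-0.009,-0.004,0,0],[0,1,39,-0.009,-0.004,0,0],[0,1,39,-0.009,-0.004,0,0],[0,1,39,-0.009,-0.004,0,0]]]'
```

```text
t: 21.05
ee_pos: [483.6, 271.6, 36.0]
orientation: [0.506, 3.098, 0.003]
ft_force: [-1.1, -0.3, 0.5]
width: 27.3
grasp_force: 5.3
```

```bash
python3 -m inch '[[[0,0,0,0,0,0,0],[0,0,0,0,0,0,0],[0,0,0,0,0,0,0],[0,0,-20,0,0,0,0],[0,0,-60,0,0,0,0],[0,0,-110,0,0,0,0],[0,0,-160,0,0,0,0],[0,0,-205,0,0,0,0],[0,0,-215,0,0,0,0],[0,0,-215,0,0,0,0]]]'
python3 - <<'E'
from ik import *
L=(519.5,-100.2); A=pose(161.5)
for ps in (100,130,161.5): print(ps,row((*L,270),pose(ps)),ik((*L,270),pose(ps)))
o=status.get_obs(); print(o['width'],o['ee_pos'])
E
```

```text
t: 22.05
ee_pos: [483.9, 271.6, 252.8]
orientation: [0.505, 3.095, 0.007]
ft_force: [-0.1, -0.3, -1.8]
width: 23.1
grasp_force: 30.0
100 ([-152.1, -341.1, -18.3], [0.007, 0.001, 1.072]) [-0.19  0.24  1.83  0.    1.07 -0.37]
130 ([-152.1, -341.1, -18.3], [0.007, 0.003, 0.549]) [-0.19  0.24  1.83  0.    1.07 -0.89]
161.5 ([-152.1, -341.1, -18.3], [0.006, 0.005, -0.001]) [-0.19  0.24  1.83  0.    1.07 -1.44]
23.142712947786166 [483.87377029 271.60094264 252.82608901]
```

```bash
python3 - <<'E'
from ik import *
A=pose(161.5); print(row((590,-124,272),A),ik((590,-124,272),A))
E
```

```text
([-226.6, -341.2, -20.0], [0.006, 0.005, -0.001]) [-0.21  0.36  1.66  0.    1.12 -1.46]
```

```bash
python3 -m inch '[[[0,0,-20,0.006,0.005,0,0],[-227,-341,-20,0.006,0.005,0,0],[-227,-341,-20,0.006,0.005,0,0],[-227,-341,-20,0.006,0.005,0,0],[-227,-341,-20,0.006,0.005,0,0],[-227,-341,-20,0.006,0.005,0,0],[-227,-341,-20,0.006,0.005,0,0],[-227,-341,-20,0.006,0.005,0,0],[-227,-341,-20,0.006,0.005,0,0],[-227,-341,-20,0.006,0.005,0,0],[-227,-341,-20,0.006,0.005,0,0],[-227,-341,-20,0.006,0.005,0,0],[-227,-341,-20,0.006,0.005,0,0]]]'
python3 - <<'E'
from ik import *
v=snap('wrist','w7.png'); g=cv2.cvtColor(v[0],cv2.COLOR_RGB2GRAY); e=proj(v,(519.5,-100,176)); print(e)
n,l,st,ce=cv2.connectedComponentsWithStats((g>110).astype(np.uint8)); i=l[int(e[1]),int(e[0])]; print(st[i],ce[i])
p2=on(v,ce[i],176); p1=np.array([519.39,-99.85]); print('est2',p2)
r2=lambda a: np.array([[np.cos(a),np.sin(a)],[np.sin(a),-np.cos(a)]])  # cols tool x,y in world
R1,R2=r2(np.radians(84.5)),r2(np.radians(161.5))
b=np.linalg.solve(R1-R2,p1-p2[:2]); print('bias tool',b,'lens',p1-R1@b, 'cap true', np.array([482.5,271.5])-r2(np.radians(168.7))@b)
E
```

```text
t: 23.35
ee_pos: [589.0, -122.7, 269.7]
orientation: [-0.503, -3.095, 0.004]
ft_force: [0.1, 0.6, -0.6]
width: 23.0
grasp_force: 30.0
[260.62852028  99.42409049]
[ 233   71   56   57 2488] [260.06350482  98.70860129]
est2 [ 518.93509358 -100.21583799  176.        ]
bias tool [ 0.46646797 -0.04743484] lens [ 519.39250748 -100.31886687] cap true [482.96672   271.4551127]
```

```bash
python3 - <<'E'
from ik import *
A=pose(161.5); print(row((519.9,-100.5,238),A))
E
```

```text
([72.7, -0.9, 32.4], [-0.003, -0.004, 0.001])
```

```bash
python3 -m inch '[[[40,0,0,-0.003,-0.004,0,0],[73,-1,10,-0.003,-0.004,0,0],[73,-1,32,-0.003,-0.004,0,0],[73,-1,32,-0.003,-0.004,0,0],[73,-1,32,-0.003,-0.004,0,0],[73,-1,32,-0.003,-0.004,0,0]]]'
python3 - <<'E'
from ik import *
A=pose(161.5); print(row((519.9,-100.5,217),A)); v=snap('wrist','w8.png')
E
```

```text
t: 24.0
ee_pos: [521.2, -101.9, 239.8]
orientation: [0.505, 3.098, -0.001]
ft_force: [-0.8, 0.1, -0.1]
width: 23.1
grasp_force: 30.0
([1.8, 1.0, 22.8], [-0.0, 0.003, -0.0])
```

```bash
for i in 1 2 3; do python3 -m inch '[[[0,0,0,0,0,0,0]]]' | grep ee_pos; done
```

```text
ee_pos: [520.9, -102.2, 239.5]
ee_pos: [520.5, -102.3, 239.2]
ee_pos: [520.2, -102.3, 239.0]
```

```bash
python3 -m inch '[[[1,1.3,3,0,0,0,0],[1,1.3,6,0,0,0,0],[1,1.3,9,0,0,0,0],[1,1.3,9,0,0,0,0]]]'; python3 -m inch '[[[0,0,3,0,0,0,0],[0,0,5,0,0,0,0],[0,0,5,0,0,0,0]]]'
```

```text
t: 24.75
ee_pos: [519.2, -100.6, 229.2]
orientation: [-0.506, -3.1, 0.001]
ft_force: [-0.4, 0.4, -0.8]
width: 22.9
grasp_force: 30.0
t: 25.05
ee_pos: [519.3, -100.6, 224.4]
orientation: [0.506, 3.1, -0.001]
ft_force: [-0.8, -0.6, -0.4]
width: 23.2
grasp_force: 30.0
```

```bash
python3 -m inch '[[[0,0,2,0,0,0,0],[0,0,4,0,0,0,0],[0,0,5,0,0,0,0],[0,0,5,0,0,0,0]]]'; python3 -m inch '[[[0,0,1.5,0,0,0,0],[0,0,3,0,0,0,0],[0,0,3,0,0,0,0]]]'
```

```text
t: 25.45
ee_pos: [519.4, -100.6, 219.6]
orientation: [0.506, 3.1, -0.001]
ft_force: [0.2, 0.9, -1.0]
width: 23.2
grasp_force: 30.0
t: 25.75
ee_pos: [519.6, -100.6, 216.7]
orientation: [0.506, 3.1, -0.001]
ft_force: [0.2, 0.2, -0.9]
width: 23.3
grasp_force: 30.0
```

```bash
for i in 1 2; do python3 -m inch '[[[0,0,1,0,0,0,0],[0,0,1,0,0,0,0]]]'|egrep 'ee_pos|ft'; done
```

```text
ee_pos: [519.6, -100.6, 216.5]
ft_force: [-2.7, -0.8, 5.8]
ee_pos: [519.7, -100.6, 216.4]
ft_force: [-6.3, 1.3, 13.9]
```

```bash
python3 -m inch '[[[0,0,0,0,0,0,60],[0,0,0,0,0,0,60],[0,0,0,0,0,0,60],[0,0,0,0,0,0,60],[0,0,0,0,0,0,60],[0,0,0,0,0,0,60]]]'
python3 -m inch '[[[0,0,-20,0,0,0,60],[0,0,-60,0,0,0,60],[0,0,-80,0,0,0,60],[0,0,-80,0,0,0,0],[0,0,-80,0,0,0,0]]]'
python3 - <<'E'
from ik import *
# barrel push: tool vertical psi 84.5, closed
for f,z in((-75,110),(-75,62+19)): print(row(W(f,z),pose(84.5)))
v=snap('scene'); s=snap('side')
for p,v in(((519.5,-100.2,200),v),((519.5,-100.2,200),s)):
    u=proj(v,p); print(u); x,y=u.astype(int); 
    print(cv2.cvtColor(v[0],cv2.COLOR_RGB2GRAY)[y-12:y+12:2,x-14:x+15:2])
E
```

```text
t: 26.75
ee_pos: [519.5, -100.6, 214.6]
orientation: [0.506, 3.1, -0.001]
ft_force: [-0.4, -0.6, -0.2]
width: 52.4
grasp_force: 0.0
t: 27.25
ee_pos: [519.2, -100.5, 294.4]
orientation: [0.506, 3.1, -0.001]
ft_force: [-0.0, 0.7, 0.1]
width: 40.2
grasp_force: 0.0
([15.9, 73.0, 69.3], [0.0, 0.001, 1.343])
([15.9, 73.0, 98.3], [0.0, 0.001, 1.343])
[286.00105229 169.14521268]
[[136 140 134 137 139 139 138 135 141 137 138 135 137 137 137]
 [136 140 136 137 138 135 135 138 138 135 135 138 136 137 137]
 [136 135 138 134 133 137 140 136 136 138 140 137 136 135 133]
 [135 136 134 137 141 138 136 132 121 117 131 138 135 139 134]
 [133 138 141 128 124  94  82  72  63  58  95 132 135 136 137]
 [136 138 113  77  56  29  18  25  38  47  50  79 124 137 137]
 [135 110  51  35  57  50  29  28  22  38  48  32  78 132 135]
 [131  74  21  34  53  54  45  21  22  20  36  21  25  95 136]
 [ 71  39  18  22  38  54  45  16  21  10  14  16  17  70 134]
 [ 37  29  19  15  28  40  40  18   5  19  12  14  19  59 126]
 [ 44  17   6  16  11  22  14  11  23  13   8  14   6  73 136]
 [ 53  20  15   0  16   2  12  18  13   4  13   9  11  77 136]]
[234.67172271 170.99993856]
[[115 113 113 112 113 113 115 115 100 114 115 113 115 111 115]
 [112 113 116 115 112 115 116 111  99 113 113 112 115 112 113]
 [114 116 114 116 113 113 110 116 102 113 112 113 113 111 114]
 [113 115 113 111 110 112 121 123 114 135 134 138 134 133 136]
 [176 176 178 180 176 178 165 136 145 166 177 178 178 180 179]
 [176 176 176 177 178 177 154  88  91 108 178 178 177 178 178]
 [175 176 177 174 149  73  78  92  96  82  99 170 179 178 179]
 [176 175 178  82  27  75  88 106  72  38  46  59 168 176 177]
 [177 178 159  25  26  61  77  71  66  44  40  56  95 179 177]
 [178 176 159  26  30  34  27  30  45  54  32  30  91 180 178]
 [179 178 159  26  28  30  20  21  37  39  37  29  93 181 178]
 [177 177 160  21  23  24  31  31  31  24  31  27  71 178 177]]
```

```bash
python3 -m inch '[[[16,73,0,0,0,1.343,0],[16,73,0,0,0,1.343,0],[16,73,0,0,0,1.343,0],[16,73,0,0,0,1.343,0],[16,73,0,0,0,1.343,0],[16,73,0,0,0,1.343,0],[16,73,0,0,0,1.343,0],[16,73,0,0,0,1.343,0],[16,73,0,0,0,1.343,0],[16,73,0,0,0,1.343,0],[16,73,50,0,0,1.343,0],[16,73,98,0,0,1.343,0],[16,73,98,0,0,1.343,0],[16,73,98,0,0,1.343,0]]]'
python3 - <<'E'
from ik import *
print(row(W(-75,81),pose(84.5)), status.get_obs()['width'])
v=snap('wrist'); g=cv2.cvtColor(v[0],cv2.COLOR_RGB2GRAY)
E
```

```text
t: 28.75
ee_pos: [527.2, -26.3, 196.4]
orientation: [-2.322, -2.114, 0.003]
ft_force: [0.1, -0.3, -0.2]
width: 0.7
grasp_force: 0.0
([-0.0, 0.3, 0.4], [-0.002, 0.001, 0.002]) 0.7088623652898386
```

```bash
python3 -m inch '[[[-15,0,2,0,0,0,0],[-30,0,2,0,0,0,0],[-38,0,-2,0,0,0,0],[-47,0,-5,0,0,0,0],[-56,0,-7,0,0,0,0],[-65,0,-7.5,0,0,0,0],[-74,0,-7,0,0,0,0],[-83,0,-5,0,0,0,0],[-83,0,-5,0,0,0,0]]]'
```

```text
t: 29.7
ee_pos: [519.5, -110.3, 201.6]
orientation: [2.325, 2.111, -0.001]
ft_force: [0.8, -1.1, -0.1]
width: 0.4
grasp_force: 0.2
```

```bash
python3 -m inch '[[[-8,0,3,0,0,0,0],[-17,0,7,0,0,0,0],[-24,0,12,0,0,0,0],[-31,0,18,0,0,0,0],[-31,0,18,0,0,0,0]]]' | egrep 'ee|ft'; python3 -m inch '[[[-6,0,7,0,0,0,0],[-11,0,14,0,0,0,0],[-11,0,14,0,0,0,0]]]'| egrep 'ee|ft';  python3 -m inch '[[[0,0,2,0,0,0,0],[0,0,2,0,0,0,0]]]'| egrep 'ee|ft'
```

```text
ee_pos: [516.2, -140.9, 182.8]
ft_force: [0.3, 0.1, 0.6]
ee_pos: [515.3, -151.4, 168.8]
ft_force: [-0.0, -0.2, -0.4]
ee_pos: [515.5, -151.2, 167.8]
ft_force: [-0.4, -1.2, 1.5]
```

```bash
python3 -m inch '[[[0,0,1.5,0,0,0,0],[0,0,1.5,0,0,0,0]]]'| egrep 'ee|ft'; python3 -m inch '[[[0,0,1.5,0,0,0,0],[0,0,1.5,0,0,0,0]]]'| egrep 'ee|ft'
```

```text
ee_pos: [515.7, -151.2, 167.6]
ft_force: [-6.2, -1.3, 15.0]
ee_pos: [515.7, -151.2, 167.4]
ft_force: [-9.8, -1.4, 28.0]
```

```bash
python3 -m inch '[[[0,0,-20,0,0,0,0],[0,0,-60,0,0,0,0],[60,0,-110,0,0,0,0],[100,0,-130,0,0,0,0],[100,0,-130,0,0,0,0],[100,0,-130,0,0,0,0]]]'
python3 - <<'E'
from ik import *
s=snap('side'); g=cv2.cvtColor(s[0],cv2.COLOR_RGB2GRAY)
for nm,p in(('rim',W(75,0)),('flange edge L',W(80,0,-29)),('R',W(80,0,29)),('top',W(80,29)),('bot',W(80,-29))): print(nm,proj(s,p).round(1))
x,y=proj(s,W(80,0)).astype(int); print(g[y-16:y+17:2,x-16:x+17:2])
E
```

```text
t: 31.7
ee_pos: [526.2, -49.0, 296.7]
orientation: [2.319, 2.114, 0.005]
ft_force: [-0.1, -0.1, 0.9]
width: 0.6
grasp_force: 0.0
rim [234.3 205. ]
flange edge L [225.2 205.7]
R [243.2 205.8]
top [234.  197.9]
bot [234.4 213.5]
[[177 171 174  57  60 100  67  42  41  46  49  90 110 150 152 170 172]
 [167  31 132  88 115  42  40  44  39  47  56  47  74 175 147 108  64]
 [162  55  99 143  72  50  37  43  41  46  43  42  36 174 126  84  63]
 [162  34  92 108  37  37  37  43  41  38  41  36  42  73 118  73  46]
 [169  84  98  66  34  37  36  28  30  32  39  40  40  58 148  90  93]
 [178 178 129  50  31  34  37  27  37  28  35  29  36  50 163 134 175]
 [176 174 125  53  29  20  25 109 106  98  29  33  24  58 163 135 176]
 [177 177 147  51  28  26  20 143 138 159 102  22  24  99 164 136 177]
 [168 167 130  55  29  25  19  24  31  58  36  30  26 116 162 134 177]
 [119 118 103  73  29  24  28  22  25  29  34  26  27 134 163 135 178]
 [119 120 112  90  37  25  97  65  48  24  28  28  50 173 157 133 173]
 [118 107  87  96  65  29 131 109 101  64  25  32  58  72 114 145 131]
 [115  94  86  94  70  69  60  56  76  41  53  72  67  74  92 111 111]
 [116  79  82 100  94  68  68  71  74  71  70  77  75  82 112 108 113]
 [118  74  82 110 118  74  69  73  72  74  71  82  97  94 113 110 112]
 [119  72  78 109 118  67  73  73  74  78  72  70  70 101 117 112 111]
 [112  87  78 100  99  69  70  69  74  75  85 107  81 107 110 112 113]]
```

The lens faces the side camera level, with a dark cap and two separate grey tabs where the glass was, and the robot is clear.

```bash
python3 -c "
from workcell import ctrl
print(ctrl.close_job())"
```

```text
the job is handed in; nothing more can be done
None
```

I handed the job in at about 32 s: the cap is clipped into the lens and the camera is back down level against its stop, as far as forces and the last side image show; the hand-in call returned no verdict.

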